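Load the UV cleaner and lower its heavy lid onto the catch

TASK

Lay the round sample flat in the round recess of the UV cleaner's stage, then take the heavy lid by its bar handle and lower it under control all the way down, never letting it drop or slam. Press the bar down until the catch has clicked and the lid stays fully shut, but gently, no harder than the catch needs, because too much force crushes the seal. Let go and leave the other things on the bench where they are.

Things in the scene. Friction and masses are not known exactly. Their poses are not given: they have to be found in the camera images.
- sample_center (a point): the sample: a plain aluminium disc, 44 mm across and 12 mm thick, without a hole, lying flat on the bench to the left of the cleaner; this point is its centre, half-way up (6 mm above its underside); z is its axis
- recess (a point): centre of the floor of the round recess, 55 mm across and 4 mm deep, in the aluminium stage of the UV cleaner (cream box 215 deep x 250 wide x 80 mm high); the floor is 62 mm above the bench, the flat stage around it 66 mm, the box's rim 80 mm; x points from the cleaner's front (robot side) to its hinge, y along its width
- hinge (a point): middle of the lid's hinge axis at the cleaner's back, 86 mm above the bench and 115.5 mm behind the recess's centre; same axes as the recess; the lid turns about y, and its stiff hinge (0.65 N m of friction) holds it only while it stands steeper than about 1.2 rad; lower than that its weight (1.1 to 1.8 kg) makes it fall
- handle (a point): centre of the lid's bar handle: round steel bar 12 mm thick, 130 mm long between its two arms, parallel to the hinge, 255 mm from the hinge axis; with the lid shut it lies 253 mm ahead of the hinge axis and 32 mm above it, 45 mm of free gap ahead of the lid's front face and 2 mm above the lid's top. Open, it is the lid's top edge, about 340 mm above the bench
- lid_front (a point): point on the outer face of the grey louvred lid (212 x 250 x 34 mm), in the middle of its width, 12 mm from its front edge, 196 mm from the hinge axis; with the lid shut it is on the lid's top, 116 mm above the bench
- lid (a joint): angle of the lid in rad: 0 shut, 1.57 upright, grows as it opens (up to 1.85). Let down it rests on a springy rubber seal at about 0.010, its front 2 mm proud, not caught; pressed to 0 it is caught and stays at 0 to 0.004. The catch takes at 13 to 17 N down on the bar (about a third more at lid_front); over about 25 N on the bar crushes the seal (below -0.005). Pulled up, a caught lid holds
- coupon: square aluminium coupon 40 x 40 x 12 mm, origin under its centre; to be left alone
- spacer: aluminium ring 44 mm across with a 26 mm hole, 12 mm high, origin under its centre; to be left alone
- solvent: amber glass bottle, 60 mm across, 130 mm high, origin under its centre; to be left alone
- cup: clear plastic cup, 64 mm across, 55 mm high, origin under its centre; to be left alone
- vial: small glass vial with white cap, 28 mm across, 50 mm high, to the right of the cleaner, origin under its centre; to be left alone
- mouse: black computer mouse, 95 x 58 x 32 mm, on its white pad, origin under its centre; to be left alone
- tipbox: grey box 92 x 62 x 50 mm to the right of the cleaner, origin under its centre; to be left alone
Not all that is in view belongs to the job. What is shaped like the part that bears sample_center but black, orange or yellow is not meant.

How it is judged:
On the way, in this order (a step that is already met when the one before it is completed fails the run):
1. the sample lies flat in the recess (horizontal distance between sample_center and recess below 0.007 m and z of sample_center in the frame of recess below 0.0075 m and angle between sample_center's own z axis and vertical below 0.08 rad), for 0.2 s.
2. the lid has been let down to its seal (value of joint lid below 0.03 rad).
3. the lid is pressed home on the catch (value of joint lid below 0.006 rad), for 0.3 s.
At the end, for the whole second after the job is handed in: the lid is shut and held by its catch (within 0.006 rad, about 1 mm at its front, where uncaught it stands proud at 0.010), and the sample lies flat in the recess, within 7 mm of its centre (all of step 1 and value of joint lid below 0.006 rad); the robot touches nothing.
It fails at once if the lid drops or slams: it falls faster than 1.2 rad/s (0.3 m/s at the bar) in the lower part of its travel (value of joint lid between 0.02 and 0.6 rad and velocity of joint lid below -1.2 rad/s).
It fails at once if the lid is pressed too hard and crushes its seal (value of joint lid below -0.005 rad).
It fails at once if another thing on the bench is moved by more than 30 mm (distance of any of coupon, spacer, solvent, cup, vial, mouse, tipbox from where it was at the start of the episode above 0.03 m).
It also fails if it takes over 67 s, if anything falls off the work surface, if the arm or the gripper's body presses on something with over 40 N, if the wrist force passes 120 N, or if a joint passes its speed limit or range.

ROBOT

A 6-joint arm with a two-finger parallel gripper is mounted at the origin on the work surface. World frame = base frame: x ahead of the robot, y to its left, z up, the work surface at z = 0. Lengths are in m, angles in rad, forces in N, time in s.
With the tool pointing down it reaches from about 0.375 to 0.9 m from the base axis. Payload 3.1 kg.
Tool frame: the origin (TCP) lies at the very end of the fingers, on their centre line; the grasp point (between the pads) lies env.tcp_to_grasp behind it (env.tcp_to_grasp is the distance from the TCP to the grasp point, in m); z points along the fingers, x is the direction in which the jaws open and shut, and the axes are right-handed (so a half turn about z gives the same grasp; the last joint's range is limited). The gripper opens to 85 mm and grips with 20 to 120 N. Pads are 22 mm wide; open, the fingers measure 114 mm over their backs; the gripper's body (76 mm by 85 mm) begins 54 mm behind the grasp point. The pads swing forward as they close: fully open they stand 13 mm farther back than shut.
Start: joints at [1.056, 0.527, 1.433, -0, 1.181, -0.178], TCP at [0.207, 0.59, 0.194] pointing down, gripper open.
Joint ranges: [-3.08, 3.08], [-0.75, 2.2], [0.22, 2.44], [-1.43, 4.57], [0, 2.65], [-2.85, 2.85]. Speed limits (rad/s): [2.79, 2.79, 3.14, 3.14, 3.14, 3.14].

INTERFACE

Orientations are given as a rotation vector (axis times angle).
In Python, from workcell import env, vision, job gives the robot as it stands.
- The arm moves only by the shell command python3 -m creep 'ROWS' [OPENING]. ROWS is JSON, a list that holds one entry, the list of rows, each a list of 4 numbers: the shift along the tool's x, y, z in m, then the turn about the tool's z in degrees. A call has 1 to 5 rows; each row shifts and turns the commanded pose from where the row before left it, along the tool's axes as they then stand; what a row does not reach is not made up. A row lasts 1/8 s, in which the tool goes at most 62.5 mm and 10.7 degrees, less where a joint would pass 70% of its speed; a pose out of reach is approached as far as the arm can. A call with a gripper value outside its range is refused whole. OPENING is the closure, from 0 (fully open) to 1 (shut), set as the call begins (- or left out, the last holds). The fingers move at their own pace and stop on an object; the grip force is fixed at half the most. Time passes only in rows, so rows that do not move let the fingers close. It gives the time, the measured TCP pose, the force and the opening at its end, in the units of the state.
- env.get_obs(): the state, without advancing time (a new reading comes with each control period).
- vision.read_camera(name): name is "side" or "top" or "wrist"; returns (picture, depth): 384x512x3 uint8, red, green, blue; 384x512 float32, m along the optical axis (not along the pixel's ray), 0 where there is no reading.
- vision.calibration(name): a dict with "K" (3x3 intrinsics, pixels), "R" (3x3) and "t" (3): a world point X has camera coordinates R X + t; the wrist camera has in their place "mount" (4x4, takes a point from camera to tool coordinates, whose origin is the TCP and whose axes are the tool frame's). Camera axes: x right, y down, z forward; pixel columns grow to the right and rows downward; lengths in m; the calibration is good to about 2 mm. A picture is of the moment at which its call begins: read the wrist's pose just before it. calibration takes no time and is no camera call.
- job.sign_off(): hands the job in, once; it reports no verdict.
Trained networks look in the newest picture that a camera, given by its name, has taken for a name from the list of things; names that differ only in an ending like _2 or _b are one class to them, and where a whole thing is asked for, a point or a joint stands for the part that bears it (a point fixed in the world has none). Each returns a list of dicts, best first, with "p" (0 to 1); they miss things now and then, are a little off and sometimes report something else, mostly with a low value. They report only what shows in the picture. A call takes as long as a camera call. They do not tell look-alikes from the thing itself.
- vision.spot_in(camera, name): "bbox" ([left, top, right, bottom] in pixels, round what is visible of it).
The state is a dict: "time_s": time; "q": joint angles; "joint_velocities": joint speeds; "joint_torque": joint torques, N m; "tool_pos": TCP position; "tool_rot": TCP orientation; "ft_force": force on the tool from outside, world axes, zero at the start; "moment": the same for the moment, N m; "grip_width": finger opening in m.
Only numpy, scipy, OpenCV 4.12 (cv2) and the standard library are available. Lean on these libraries where they do the work, as an engineer would, in place of code of your own. Each camera call takes 0.05 s, during which the arm holds its last target. There are 200 camera calls.

## Working session

There is one attempt and no reset: what is moved stays moved. The work goes in short steps, Python scripts to look and compute and a shell command to move; the robot and the scene stay as the last step left them, time stands still between calls to the robot, and variables do not carry over. Pictures are saved under pics/ and viewed, about 8 in all and at most 12, crops included, and the job is handed in when it is done.

```bash
ls; mkdir -p pics; cat > h.py <<'E'
import numpy as np,cv2
from workcell import env,vision,job
from scipy.spatial.transform import Rotation as Ro
def shot(cam,fn=None):
    o=env.get_obs(); im,d=vision.read_camera(cam)
    if fn: cv2.imwrite('pics/'+fn,im[:,:,::-1])
    return o,im,d
def cloud(cam,o,d):
    c=vision.calibration(cam);K=np.array(c['K'])
    v,u=np.mgrid[:d.shape[0],:d.shape[1]]
    P=np.stack([(u-K[0,2])/K[0,0]*d,(v-K[1,2])/K[1,1]*d,d],-1)
    if 'mount' in c:
        M=np.array(c['mount']);P=P@M[:3,:3].T+M[:3,3]
        R=Ro.from_rotvec(o['tool_rot']).as_matrix()
        W=P@R.T+o['tool_pos']
    else: W=(P-np.array(c['t']))@np.array(c['R'])
    W[d<=0]=np.nan
    return W
E
python3 - <<'E'
from h import *
o,im,d=shot('top');W=cloud('top',o,d)
o2,im2,d2=shot('side');W2=cloud('side',o2,d2)
cv2.imwrite('pics/a.png',np.vstack([im,im2])[:,:,::-1])
np.savez('m.npz',W=W,W2=W2,im=im,im2=im2)
print(env.tcp_to_grasp,o)
for c,WW in(('top',W),('side',W2)):
  for n in['sample_center','recess','handle','lid_front','lid','coupon','spacer','solvent','cup','vial','mouse','tipbox']:
    for r in vision.spot_in(c,n)[:4]:
        b=np.array(r['bbox']);u,v=int((b[0]+b[2])/2),int((b[1]+b[3])/2)
        print(c,n,round(r['p'],2),b.round(),WW[v,u].round(3))
E
```

```text
pics
0.0187 {'time_s': 0.0, 'q': array([ 1.05551499e+00,  5.28474604e-01,  1.43388683e+00,  2.06806899e-05,
        1.18139735e+00, -1.78481967e-01]), 'joint_velocities': array([-0.00035423, -0.00087813, -0.00118234,  0.00032132, -0.00036733,
       -0.00043731]), 'joint_torque': array([ 1.77172446e-03, -4.42366469e+01, -1.78024936e+01, -9.15125179e-05,
        8.59327381e-03, -2.58409480e-07]), 'tool_pos': array([0.20610489, 0.58920735, 0.19343344]), 'tool_rot': array([ 2.56161184,  1.81715997, -0.00309248]), 'ft_force': array([0.85761198, 0.03340309, 0.85630521]), 'moment': array([ 0.04315691, -0.02175683, -0.00410522]), 'grip_width': 0.0852525790630103}
top sample_center 0.47 [170. 215. 178. 226.] [0.456 0.238 0.015]
top sample_center 0.42 [191. 210. 201. 229.] [0.46  0.16  0.009]
top sample_center 0.41 [159. 244. 174. 254.] [0.358 0.26  0.015]
top recess 0.59 [228. 106. 309. 210.] [ 0.668 -0.104  0.057]
top handle 0.81 [229. 108. 311. 149.] [ 0.709 -0.104  0.253]
top lid_front 0.82 [228. 108. 309. 153.] [ 0.712 -0.102  0.224]
top lid 0.69 [228. 104. 311. 149.] [ 0.7   -0.103  0.2
[... 813 characters left out ...]
. 269. 199. 286.] [0.534 0.228 0.013]
side recess 0.97 [180.  68. 314. 236.] [ 0.693 -0.159  0.066]
side handle 0.92 [185.  69. 262. 184.] [ 0.723 -0.103  0.192]
side lid_front 0.9 [180.  71. 262. 183.] [ 0.724 -0.096  0.196]
side lid 0.57 [183.  66. 260. 182.] [ 0.72  -0.094  0.207]
side coupon 0.79 [162. 329. 184. 346.] [0.452 0.364 0.009]
side spacer 0.65 [150. 286. 169. 305.] [0.563 0.314 0.002]
side solvent 0.83 [138. 211. 164. 250.] [0.675 0.227 0.092]
side cup 0.84 [ 91. 245. 120. 275.] [0.748 0.344 0.007]
side cup 0.18 [183.  67. 260. 183.] [ 0.72  -0.094  0.207]
side mouse 0.62 [375. 145. 408. 164.] [ 0.368 -0.469  0.031]
side tipbox 0.75 [310. 113. 350. 141.] [ 0.573 -0.422  0.051]
```

```bash
python3 - <<'E'
from h import *
m=np.load('m.npz')
a=cv2.resize(m['im'][95:265,120:320],(800,680))
b=cv2.resize(m['im2'][60:350,80:320],None,fx=2.4,fy=2.4)
c=np.zeros((600,800,3),np.uint8)
a=cv2.resize(a,(400,340));b=cv2.resize(b,(400,483))
c[:340,:400]=a;c[:483,400:]=b
cv2.imwrite('pics/b.png',c[:,:,::-1])
E
```

```text
(no output)
```

View pics/b.png

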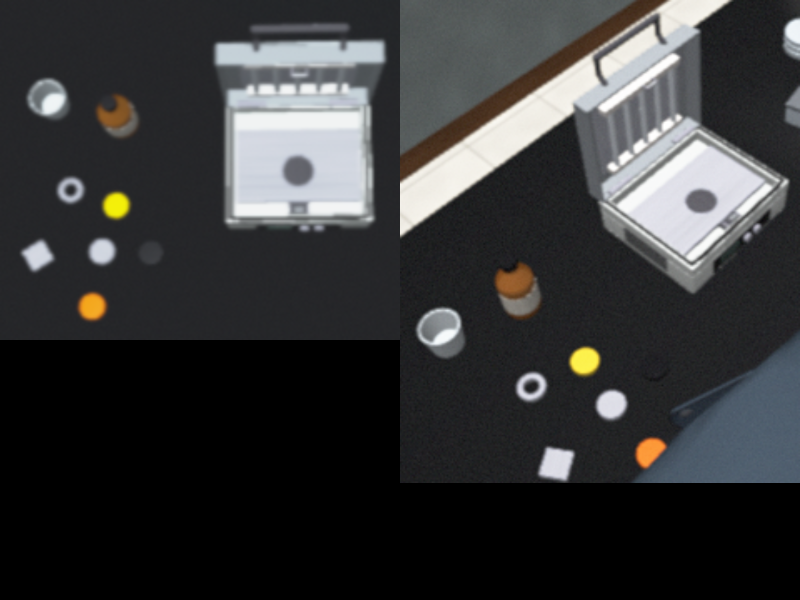

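The view shows, in top-camera pixels: plain aluminium disc (171,220), black disc (195,220), yellow disc (178,197), orange disc (166,248), ring = spacer (155,190) and square = coupon (139,222). Only the disc at (171,220) is round, aluminium and without a hole. The recess is at about (269,180).

```bash
cat >> h.py <<'E'
def ray(cam,u,v,z,o=None):
    c=vision.calibration(cam);K=np.array(c['K'])
    r=np.linalg.inv(K)@np.array([u,v,1.])
    if 'mount' in c:
        M=np.array(c['mount']);R=Ro.from_rotvec(o['tool_rot']).as_matrix()
        r=R@M[:3,:3]@r;C=R@M[:3,3]+o['tool_pos']
    else:
        R=np.array(c['R']);C=-R.T@np.array(c['t']);r=R.T@r
    return C+r*(z-C[2])/r[2]
def blob(im,u,v,f,r=14):
    m=f(im.astype(int)).astype(np.uint8)
    n,l,s,c=cv2.connectedComponentsWithStats(m)
    k=l[int(v),int(u)]
    return (c[k],s[k],l==k)
E
python3 - <<'E'
from h import *
m=np.load('m.npz');im,im2,W,W2=m['im'],m['im2'],m['W'],m['W2']
br=lambda i:i.min(2)>110
for cam,I,(u,v) in(('top',im,(171,220)),('side',im2,(206,303))):
    c,s,_=blob(I,u,v,br);print(cam,c,s,ray(cam,*c,.012 if 1 else 0))
for cam,I,(u,v) in(('top',im,(269,180)),('side',im2,(260,181))):
    dk=lambda i:i.max(2)<150
    c,s,_=blob(I,u,v,dk);print('recess',cam,c,s,ray(cam,*c,.062))
# box: rim points, z .075-.085
for WW in(W,W2):
    s=(abs(WW[...,2]-.08)<.006)&(WW[...,0]>.4)&(WW[...,0]<.72)&(abs(WW[...,1]+.1)<.2)
    p=WW[s][:,:2];
    r=cv2.minAreaRect(p.astype(np.float32));print(len(p),r,p.min(0),p.max(0))
    s=(WW[...,2]>.325)&(WW[...,0]>.4)&(WW[...,0]<.85)&(abs(WW[...,1]+.1)<.2)
    p=WW[s];print('hi',len(p),np.median(p,0),p.min(0),p.max(0)); 
    q=np.polyfit(p[:,1],p[:,0],1);print(q)
print(blob(im,0,0,lambda i:i.max(2)<0)[1])
print(W[100:118:2,270].round(3))
print(im[176:186:2,269])
E
```

```text
top [170.57575758 220.16666667] [165 214  13  13 132] [0.45639849 0.24750253 0.012     ]
side [206.42023346 302.44357977] [198 294  18  18 257] [0.45392393 0.2505608  0.012     ]
recess top [268.54938272 179.97530864] [262 173  14  15 162] [ 0.58714435 -0.10412809  0.062     ]
recess side [260.29473684 180.26842105] [252 174  18  14 190] [ 0.58662087 -0.10370043  0.062     ]
934 ((0.606913685798645, -0.10665614902973175), (0.2497759759426117, 0.22380143404006958), 89.32762908935547) [ 0.49372939 -0.23076897] [0.71998484 0.01943333]
hi 217 [ 0.73323005 -0.10006631  0.34306399] [ 0.72812986 -0.17512462  0.32741833] [ 0.7421977  -0.03637736  0.34872156]
[-0.00219942  0.73350037]
1393 ((0.6052576303482056, -0.10270528495311737), (0.2531234920024872, 0.2306274175643921), 89.43390655517578) [ 0.489779   -0.22944008] [0.71990501 0.02444761]
hi 254 [ 0.72974473 -0.09647495  0.34199347] [ 0.7247758  -0.1719517   0.32502226] [ 0.74072819 -0.03237877  0.34699507]
[0.00551044 0.73078517]
[     0      0    512    384 196608]
[[ 0.916 -0.117 -0.008]
 [ 0.905 -0.116 -0.002]
 [ 0.897 -0.116 -0.001]
 [ 0.886 -0.116  0.006]
 [ 0.735 -0.106  0.347]
 [ 0.73  -0.106  0.343]
 [ 0.864 -0.116 -0.001]
 [ 0.855 -0.115  0.003]
 [ 0.731 -0.107  0.295]]
[[ 99 100 107]
 [ 98  99 107]
 [ 99 100 107]
 [ 99 100 108]
 [ 98 100 107]]
```

```bash
python3 -m creep '[[[-0.0298,0.0434,0,0],[-0.0298,0.0434,0,0],[-0.0298,0.0434,0,0],[-0.0298,0.0434,0,0],[-0.0298,0.0434,0,0]]]' 0; python3 -m creep '[[[-0.0298,0.0434,0,0],[-0.0298,0.0434,0,0],[-0.0298,0.0434,0,0],[0,0,0,8.5],[0,0,0,8.5]]]';python3 -m creep '[[[0,0,0,8.5],[0,0,0,0],[0,0,0,0]]]'
cat >> h.py <<'E'
def go(x,y,z,n=1,o=None):
    o=o or env.get_obs();R=Ro.from_rotvec(o['tool_rot']).as_matrix()
    d=R.T@(np.array([x,y,z])-o['tool_pos'])
    print('yaw',np.degrees(np.arctan2(R[1,0],R[0,0])).round(1),'tilt',R[:,2].round(3),'shift mm',(d*1000).round(1),'per row',(d*1000/n).round(2))
E
python3 - <<'E'
from h import *
o,im,d=shot('wrist','w1.png');print(o['tool_pos'])
for r in vision.spot_in('wrist','sample_center'):
    b=r['bbox'];print(r, ray('wrist',(b[0]+b[2])/2,(b[1]+b[3])/2,.012,o))
go(.455,.249,.1)
np.savez('w.npz',im=im,d=d,**o)
E
```

```text
time_s: 1.92
tool_pos: [0.3631, 0.3763, 0.1946]
tool_rot: [2.562, 1.818, 0.001]
ft_force: [0.8, 0.8, 0.7]
grip_width: 0.0855
time_s: 2.55
tool_pos: [0.4562, 0.2492, 0.1945]
tool_rot: [-2.808, -1.409, -0.0]
ft_force: [-0.3, -0.4, -0.1]
grip_width: 0.0852
time_s: 2.92
tool_pos: [0.4554, 0.2502, 0.1945]
tool_rot: [2.899, 1.21, 0.0]
ft_force: [0.1, -0.2, -0.2]
grip_width: 0.0855
[0.45544966 0.25017682 0.19447595]
{'bbox': [239.7, 146.9, 273.2, 179.7], 'p': 0.67} [0.45526113 0.24981372 0.012     ]
{'bbox': [194.9, 184.9, 227.5, 218.0], 'p': 0.66} [0.44934048 0.16407909 0.012     ]
{'bbox': [268.5, 198.1, 298.4, 228.7], 'p': 0.61} [0.53613341 0.22529978 0.012     ]
{'bbox': [195.1, 85.2, 230.5, 120.3], 'p': 0.6} [0.35994359 0.26569941 0.012     ]
yaw 45.3 tilt [ 0.  0. -1.] shift mm [-1.1  0.6 94.4] per row [-1.15  0.57 94.45]
```

View pics/w1.png

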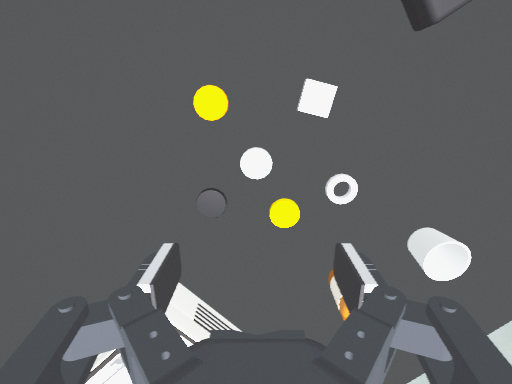

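The wrist view shows the plain aluminium disc without a hole at (256,163). The black disc is at (211,203), the yellow one at (285,213), another yellow/orange one at (211,103), and the ring at (342,189). The disc measures at (0.455, 0.250), in agreement with the other cameras, so I'm descending.

```bash
python3 -m creep '[[[0,0,0.055,0],[0,0,0.055,0],[0,0,0.055,0],[0,0,0.02,0],[0,0,0.0065,0]]]'; python3 -m creep '[[[0,0,0,0],[0,0,0,0],[0,0,0,0],[0,0,0,0],[0,0,0,0]]]' 0.7; python3 -m creep '[[[0,0,-0.01,0],[0,0,-0.03,0],[0,0,-0.06,0],[0,0,-0.06,0],[0,0,0,0]]]'
python3 - <<'E'
from h import *
o,im,d=shot('wrist','w2.png');print(o)
go(.587,-.104,.165,8)
E
```

```text
time_s: 3.65
tool_pos: [0.4546, 0.2499, 0.0014]
tool_rot: [-2.9, -1.208, 0.004]
ft_force: [0.0, 0.7, 0.0]
grip_width: 0.0859
time_s: 4.28
tool_pos: [0.4556, 0.2502, 0.0033]
tool_rot: [2.9, 1.207, 0.001]
ft_force: [-0.7, -0.4, -0.6]
grip_width: 0.0258
time_s: 4.9
tool_pos: [0.4591, 0.2514, 0.1684]
tool_rot: [2.899, 1.207, 0.019]
ft_force: [0.7, 0.3, -0.3]
grip_width: 0.0258
{'time_s': 4.9, 'q': array([ 2.87257096e-01,  4.21695271e-01,  1.72391875e+00,  2.39595392e-05,
        9.83630667e-01, -5.01988448e-01]), 'joint_velocities': array([-0.00337146,  0.07096228,  0.07669355, -0.00071878, -0.02815698,
        0.00091396]), 'joint_torque': array([ 1.85688897e-01, -3.79183710e+01, -1.54064262e+01,  9.33642470e-03,
        1.60445706e-01,  5.33373111e-06]), 'tool_pos': array([0.45909855, 0.25138013, 0.16839118]), 'tool_rot': array([2.89888524, 1.20727378, 0.0192797 ]), 'ft_force': array([ 0.7451729 ,  0.31452813, -0.28527194]), 'moment': array([ 0.00206364, -0.00174894,  0.04674003]), 'grip_width': 0.025799724715170187}
yaw 45.2 tilt [ 0.006  0.002 -1.   ] shift mm [-160.1  342.1    1. ] per row [-20.02  42.77   0.12]
```

View pics/w2.png

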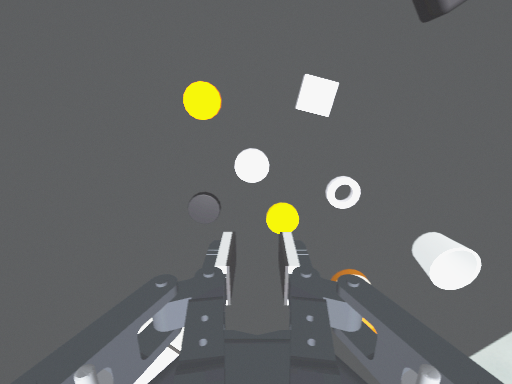

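The fingers closed to their set 25.8 mm without meeting the disc, which still lies at (252,165). At 44 mm opening the pads must stand higher than I assumed. I'll pre-close to about 52 mm and measure the tip height relative to the TCP.

```bash
python3 -m creep '[[[0,0,0,0],[0,0,0,0],[0,0,0,0]]]' 0.39
python3 - <<'E'
from h import *
o,im,d=shot('wrist');print(o['tool_pos'],o['grip_width'])
c=vision.calibration('wrist');W=cloud('wrist',o,d)
R=Ro.from_rotvec(o['tool_rot']).as_matrix();T=(W-o['tool_pos'])@R
s=(abs(T[...,1])<.012)&(abs(T[...,0])<.06)&(T[...,2]>-.06)&(T[...,2]<.03)
for sg in(-1,1):
    p=T[s&(np.sign(T[...,0])==sg)];print(len(p),p.max(0).round(4),p.min(0).round(4),np.percentile(p[:,2],[90,98,99.5]).round(4))
for u,v in((252,165),):
    cc,st,_=blob(im,u,v,lambda i:i.min(2)>150);print(cc,st,ray('wrist',*cc,.012,o))
go(.455,.249,.1)
E
```

```text
time_s: 5.32
tool_pos: [0.4546, 0.2499, 0.1616]
tool_rot: [-2.9, -1.207, 0.004]
ft_force: [0.3, -0.5, -0.2]
grip_width: 0.0524
[0.45464228 0.24987491 0.16163077] 0.05238529087895712
575 [-0.0256  0.0108 -0.0397] [-0.0398 -0.012  -0.06  ] [-0.044  -0.0413 -0.0401]
577 [ 0.0399  0.0108 -0.0392] [ 0.0258 -0.012  -0.06  ] [-0.0442 -0.0413 -0.04  ]
[256.65644172 169.13190184] [239 152  36  35 978] [0.45415808 0.24968285 0.012     ]
yaw 45.2 tilt [-0.002 -0.001 -1.   ] shift mm [-0.4  0.8 61.8] per row [-0.42  0.84 61.84]
```

```bash
python3 - <<'E'
from h import *
o,im,d=shot('wrist','w3.png')
c=vision.calibration('wrist');W=cloud('wrist',o,d);print(np.array(c['mount']).round(3).tolist())
R=Ro.from_rotvec(o['tool_rot']).as_matrix();T=(W-o['tool_pos'])@R
s=(W[...,2]>.08)
i=np.argsort(-np.where(s,T[...,2],-9).ravel())[:2000:100]
for k in i: v,u=divmod(k,512);print(u,v,T[v,u].round(4),d[v,u].round(4))
for v in range(225,300,5):print(v,T[v,205:235:6].round(3).tolist())
E
```

```text
[[1.0, 0.0, -0.0, 0.0], [-0.0, 0.947, 0.322, -0.083], [0.0, -0.322, 0.947, -0.179], [0.0, 0.0, 0.0, 1.0]]
150 337 [-0.1341  0.1998  0.0819] 0.3377
152 339 [-0.131   0.2009  0.0799] 0.3362
359 337 [0.1239 0.1896 0.0726] 0.3255
366 351 [0.1315 0.2036 0.0654] 0.3233
373 355 [0.1351 0.198  0.0555] 0.3121
380 367 [0.1328 0.1897 0.0342] 0.2892
385 369 [0.137  0.1894 0.0317] 0.2868
302 247 [ 0.0262 -0.0029 -0.0429] 0.1543
211 260 [-0.026   0.0041 -0.0455] 0.1541
302 264 [ 0.0259  0.0054 -0.0474] 0.1527
197 239 [-0.0322 -0.0115 -0.0491] 0.1456
304 262 [ 0.0263  0.002  -0.0506] 0.1485
305 252 [ 0.0262 -0.0052 -0.0521] 0.1448
305 263 [ 0.0263  0.0006 -0.0536] 0.1453
190 251 [-0.0349 -0.0076 -0.0549] 0.1415
305 274 [ 0.0261  0.0058 -0.0562] 0.1445
325 254 [ 0.0354 -0.0075 -0.0577] 0.1388
207 271 [-0.0258  0.0019 -0.059 ] 0.1406
195 249 [-0.0308 -0.0119 -0.0602] 0.135
205 252 [-0.0257 -0.0109 -0.0613] 0.1343
225 [[-0.07, 0.078, 0.151], [-0.062, 0.078, 0.15], [-0.054, 0.078, 0.151], [-0.047, 0.084, 0.163], [-0.039, 0.084, 0.162]]
230 [[-0.073, 0.092, 0.163], [-0.064, 0.091, 0.162], [-0.056, 0.092
[... 980 characters left out ...]
047], [-0.059, 0.159, 0.164], [-0.051, 0.159, 0.164], [-0.041, 0.158, 0.162]]
275 [[-0.026, 0.001, -0.063], [-0.069, 0.167, 0.163], [-0.06, 0.166, 0.162], [-0.051, 0.166, 0.162], [-0.042, 0.167, 0.163]]
280 [[-0.026, 0.003, -0.065], [-0.069, 0.175, 0.162], [-0.06, 0.176, 0.162], [-0.051, 0.176, 0.163], [-0.042, 0.176, 0.163]]
285 [[-0.026, 0.006, -0.065], [-0.069, 0.184, 0.161], [-0.06, 0.184, 0.161], [-0.051, 0.184, 0.162], [-0.042, 0.184, 0.162]]
290 [[-0.026, 0.008, -0.066], [-0.07, 0.194, 0.163], [-0.061, 0.194, 0.162], [-0.052, 0.193, 0.162], [-0.043, 0.194, 0.163]]
295 [[-0.08, 0.203, 0.162], [-0.07, 0.202, 0.161], [-0.061, 0.203, 0.162], [-0.052, 0.203, 0.163], [-0.043, 0.204, 0.163]]
```

View pics/w3.png

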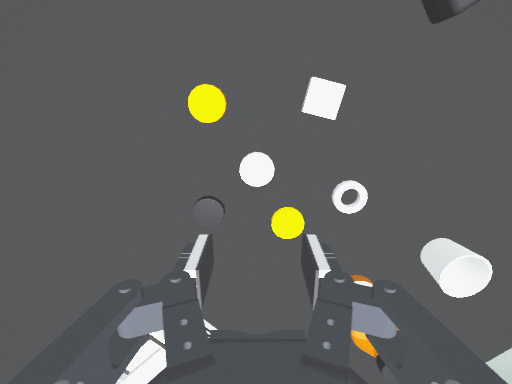

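The pads' x = ±26 mm and width of 22 mm fit the gripper, so the depth is sound. Their ends lie about 40 mm short of the stated TCP. The "TCP = fingertip" figure is therefore off by several centimetres, which explains the miss. I'll go down in stages, checking tip height against the disc.

```bash
python3 -m creep '[[[-0.0005,0,0.055,0],[0,0,0.055,0],[0,0,0.045,0],[0,0,0,0]]]'
cat >> h.py <<'E'
def tips(cam='wrist'):
    o,im,d=shot('wrist');W=cloud('wrist',o,d)
    R=Ro.from_rotvec(o['tool_rot']).as_matrix();T=(W-o['tool_pos'])@R
    w=o['grip_width']/2
    s=(abs(T[...,1])<.013)&(abs(abs(T[...,0])-w)<.004)&(T[...,2]<.0)
    z=T[...,2][s];e=np.percentile(z,[95,99,99.8])
    print('width',o['grip_width'],'tip tool z',e.round(4),'tip world z',(o['tool_pos'][2]-e).round(4),'tcp',o['tool_pos'],'F',o['ft_force'].round(1))
    return o,im,d,W
E
python3 - <<'E'
from h import *
o,im,d,W=tips()
for r in vision.spot_in('wrist','sample_center')[:4]:
    b=r['bbox'];u,v=(b[0]+b[2])/2,(b[1]+b[3])/2;print(r,ray('wrist',u,v,.012,o).round(4),W[int(v),int(u)].round(4))
E
```

```text
time_s: 5.92
tool_pos: [0.4521, 0.2488, 0.0047]
tool_rot: [-2.9, -1.207, 0.014]
ft_force: [0.3, 0.1, 0.4]
grip_width: 0.0523
width 0.05232069647072417 tip tool z [-0.0447 -0.0401 -0.0051] tip world z [0.0495 0.0448 0.0098] tcp [0.4521178  0.24880873 0.00473045] F [0.3 0.1 0.4]
{'bbox': [130.0, 70.9, 204.9, 145.1], 'p': 0.86} [0.3583 0.2652 0.012 ] [0.3579 0.2647 0.011 ]
{'bbox': [228.8, 196.3, 291.4, 253.4], 'p': 0.77} [0.4543 0.2502 0.012 ] [0.4541 0.2504 0.0112]
{'bbox': [149.9, 263.7, 174.5, 284.8], 'p': 0.72} [0.4317 0.1688 0.012 ] [0.4316 0.1683 0.0114]
{'bbox': [285.4, 281.6, 313.7, 334.5], 'p': 0.66} [0.5276 0.2217 0.012 ] [0.5269 0.2216 0.0124]
```

```bash
python3 -m creep '[[[0,0,0.015,0],[0,0,0.015,0],[0,0,0,0],[0,0,0,0]]]'
python3 - <<'E'
from h import *
o,im,d,W=tips();cv2.imwrite('pics/w4.png',im[:,:,::-1])
for r in vision.spot_in('wrist','sample_center')[:4]:
    b=r['bbox'];u,v=(b[0]+b[2])/2,(b[1]+b[3])/2;print(r,ray('wrist',u,v,.012,o).round(4),W[int(v),int(u)].round(4))
go(.4545,.25,-.034)
E
```

```text
time_s: 6.52
tool_pos: [0.4551, 0.2498, -0.022]
tool_rot: [2.9, 1.207, 0.0]
ft_force: [-0.7, -0.2, -0.1]
grip_width: 0.0525
width 0.05246699527156157 tip tool z [-0.0207 -0.0201 -0.0197] tip world z [-0.0013 -0.0019 -0.0023] tcp [ 0.45512421  0.24979071 -0.02198683] F [-0.7 -0.2 -0.1]
{'bbox': [220.1, 203.9, 290.5, 274.6], 'p': 0.86} [0.4525 0.2513 0.012 ] [0.4527 0.2509 0.0109]
{'bbox': [101.1, 62.0, 191.1, 152.6], 'p': 0.85} [0.3589 0.2654 0.012 ] [0.3584 0.265  0.0106]
{'bbox': [283.1, 304.0, 312.2, 336.1], 'p': 0.75} [0.5166 0.2282 0.012 ] [0.5174 0.2271 0.0107]
yaw 45.2 tilt [ 0.001  0.    -1.   ] shift mm [-0.5 -0.7 12.2] per row [-0.51 -0.7  12.25]
```

View pics/w4.png

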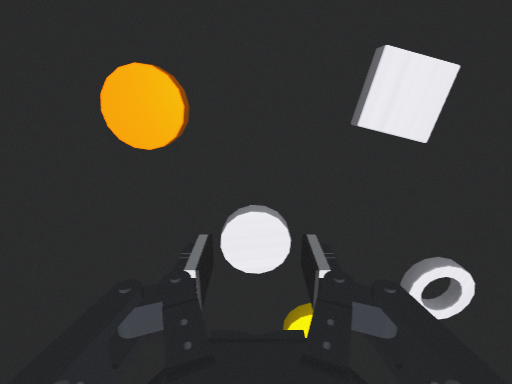

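The disc at (255,239) sits between the tips at (210,235) and (305,235), which are still about 18 mm above the bench.

```bash
python3 -m creep '[[[-0.0005,-0.001,0.006,0],[0,0,0.006,0],[0,0,0,0]]]'; python3 -m creep '[[[0,0,0,0],[0,0,0,0],[0,0,0,0],[0,0,0,0]]]' 0.7;  python3 -c "
from h import *
tips();"
```

```text
time_s: 7.0
tool_pos: [0.4535, 0.25, -0.0347]
tool_rot: [-2.9, -1.207, 0.002]
ft_force: [0.5, -0.2, 0.6]
grip_width: 0.0522
time_s: 7.5
tool_pos: [0.4538, 0.2501, -0.0338]
tool_rot: [-2.9, -1.208, 0.0]
ft_force: [-1.2, -0.5, 5.1]
grip_width: 0.0408
width 0.040817494303104815 tip tool z [-0.0333 -0.0322 -0.0318] tip world z [-0.0006 -0.0017 -0.002 ] tcp [ 0.45382468  0.25010819 -0.03384312] F [-1.2 -0.5  5.1]
```

```bash
python3 -m creep '[[[0,0,0,0],[0,0,-0.01,0],[0,0,-0.03,0],[0,0,0,0],[0,0,0,0]]]';  python3 - <<'E'
from h import *
o,im,d,W=tips();cv2.imwrite('pics/w5.png',im[:,:,::-1])
R=Ro.from_rotvec(o['tool_rot']).as_matrix();T=(W-o['tool_pos'])@R
for v in range(215,290,5): print(v,T[v,[216,222,228,256]].round(4).tolist())
E
```

```text
time_s: 8.18
tool_pos: [0.454, 0.2501, 0.0058]
tool_rot: [2.9, 1.207, 0.0]
ft_force: [-0.4, -0.1, -0.9]
grip_width: 0.0408
width 0.04084796708337152 tip tool z [-0.044  -0.0383 -0.0349] tip world z [0.0498 0.0441 0.0408] tcp [0.45404316 0.25011932 0.00584413] F [-0.4 -0.1 -0.9]
215 [[-0.0306, -0.0004, 0.0075], [-0.026, -0.0007, 0.0069], [-0.0216, -0.0004, 0.0076], [-0.0003, -0.0197, -0.0357]]
220 [[-0.0307, 0.0032, 0.0065], [-0.0262, 0.0036, 0.0073], [-0.0216, 0.0033, 0.0067], [-0.0002, -0.0198, -0.0427]]
225 [[-0.0307, 0.0069, 0.0056], [-0.0264, 0.0076, 0.007], [-0.0218, 0.0075, 0.0068], [-0.0002, -0.0182, -0.0456]]
230 [[-0.0312, 0.012, 0.0073], [-0.0264, 0.0113, 0.0059], [-0.0162, -0.0125, -0.0406], [-0.0002, -0.0151, -0.0455]]
235 [[-0.0226, -0.0115, -0.0446], [-0.0267, 0.0162, 0.007], [-0.016, -0.0109, -0.0436], [-0.0002, -0.0118, -0.0451]]
240 [[-0.0218, -0.0113, -0.0499], [-0.0198, -0.0066, -0.0415], [-0.0159, -0.0088, -0.0454], [-0.0002, -0.0084, -0.0447]]
245 [[-0.0211, -0.0111, -0.0548], [-0.0195, -0.0051, -0.0445], [-0.0161, -0.005, -0.0443], [-0.0002, -0.0051, -0.0445]]
2
[... 229 characters left out ...]
.0443]]
260 [[-0.0205, -0.0058, -0.0606], [-0.0198, 0.0044, -0.045], [-0.0165, 0.005, -0.0442], [-0.0003, 0.005, -0.0441]]
265 [[-0.0207, -0.0029, -0.0606], [-0.02, 0.0082, -0.0444], [-0.0165, 0.0077, -0.0451], [-0.0003, 0.0082, -0.0444]]
270 [[-0.0204, -0.0016, -0.0631], [-0.0281, 0.0484, 0.0077], [-0.0166, 0.0114, -0.0447], [-0.0003, 0.011, -0.0453]]
275 [[-0.0204, 0.0009, -0.0637], [-0.0282, 0.0526, 0.0069], [-0.0168, 0.0149, -0.0446], [-0.0003, 0.0148, -0.0447]]
280 [[-0.0203, 0.0029, -0.0651], [-0.0283, 0.0568, 0.0059], [-0.0235, 0.0573, 0.0066], [-0.0003, 0.0185, -0.0445]]
285 [[-0.0203, 0.0054, -0.0657], [-0.0284, 0.0612, 0.0053], [-0.0237, 0.0624, 0.0069], [-0.0003, 0.0215, -0.0452]]
```

View pics/w5.png

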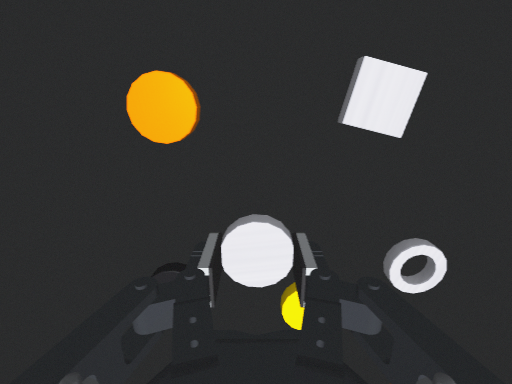

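The disc is held at (257,251), level (top at tool z −44.8 mm all over), with its underside 32.8 mm behind the TCP. Carrying it above the recess.

```bash
python3 -c "
from h import *
go(.5863,-.1033,.10,8)"
```

```text
yaw 45.2 tilt [-0.001 -0.    -1.   ] shift mm [-157.3  343.   -94.5] per row [-19.66  42.88 -11.82]
```

```bash
python3 -m creep '[[[0,0,-0.05,0],[-0.0197,0.0429,-0.0445,0],[-0.0197,0.0429,0,0],[-0.0197,0.0429,0,0],[-0.0197,0.0429,0,0]]]';python3 -m creep '[[[-0.0197,0.0429,0,0],[-0.0197,0.0429,0,0],[-0.0197,0.0429,0,0],[-0.0194,0.0427,0,0],[0,0,0,0]]]';python3 -m creep '[[[0,0,0,0],[0,0,0,0],[0,0,0,0]]]'
python3 - <<'E'
from h import *
o,im,d=shot('wrist','w6.png');W=cloud('wrist',o,d);print(o['tool_pos'],o['grip_width'])
for r in vision.spot_in('wrist','recess')[:2]:
    b=r['bbox'];print(r)
go(.5863,-.1033,.05)
o,im,d=shot('top');
np.savez('w6.npz',W=W,im=im)
E
```

```text
time_s: 8.85
tool_pos: [0.5195, 0.0736, 0.098]
tool_rot: [-2.9, -1.207, 0.002]
ft_force: [0.5, -0.5, -1.2]
grip_width: 0.0407
time_s: 9.48
tool_pos: [0.5873, -0.1052, 0.0977]
tool_rot: [2.902, 1.201, 0.001]
ft_force: [0.6, 0.3, 0.1]
grip_width: 0.0412
time_s: 9.85
tool_pos: [0.5854, -0.1003, 0.0987]
tool_rot: [-2.899, -1.209, 0.001]
ft_force: [0.3, -0.6, -1.6]
grip_width: 0.041
[ 0.58543363 -0.10025364  0.09865852] 0.041010803216468335
{'bbox': [70.3, 0.0, 512.0, 382.1], 'p': 0.84}
{'bbox': [29.2, 280.0, 80.2, 325.1], 'p': 0.58}
yaw 45.3 tilt [-0.  0. -1.] shift mm [-1.5  2.3 48.9] per row [-1.5   2.25 48.85]
```

View pics/w6.png

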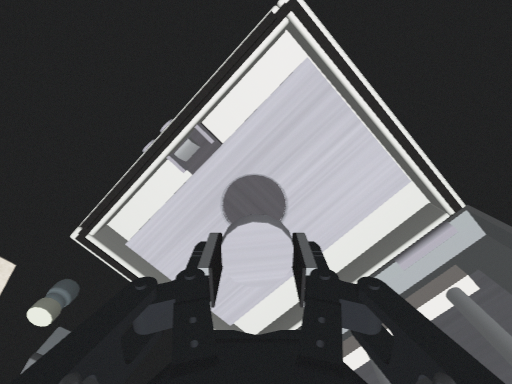

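The recess shows dark at (254,203), partly hidden by the held disc at (257,251). I'll fit its visible edge.

```bash
python3 - <<'E'
from h import *
from scipy.optimize import least_squares
o=env.get_obs();im=cv2.imread('pics/w6.png')
c,s,m=blob(im,252,190,lambda i:i.max(2)<125);print(c,s)
ct=max(cv2.findContours(m.astype(np.uint8),0,cv2.CHAIN_APPROX_NONE)[0],key=len)[:,0]
ct=ct[ct[:,1]<210]
P=np.array([ray('wrist',u,v,.066,o)[:2] for u,v in ct])
f=least_squares(lambda p:np.hypot(*(P-p[:2]).T)-p[2],[.587,-.104,.0275],loss='soft_l1',f_scale=.0005);print(f.x,np.abs(f.fun).max(),len(P))
f=least_squares(lambda p:np.hypot(*(P-p[:2]).T)-.0275,[.587,-.104],loss='soft_l1',f_scale=.0005);print(f.x)
# held disc centre at its top, from the image depth
W=np.load('w6.npz')['W'];z=o['tool_pos'][2]+.0448
R=Ro.from_rotvec(o['tool_rot']).as_matrix();T=(W-o['tool_pos'])@R
s=(abs(T[...,2]+.0448)<.003)&(abs(T[...,0])<.023)&(abs(T[...,1])<.03);p=T[s];print('disc tool xy',p.min(0),p.max(0))
E
```

```text
[244.35257885 191.94933324] [     0      0    512    384 141730]
[ 0.61276133 -0.17447584  0.22026439] 0.07738251959433476 1467
[0.52838267 0.00287893]
disc tool xy [-0.022797   -0.02091667 -0.04778412] [ 0.02293041  0.02242825 -0.04180514]
```

```bash
python3 - <<'E'
from h import *
from scipy.optimize import least_squares
o=env.get_obs();im=cv2.imread('pics/w6.png').max(2)
print(im[195,210:300:6],im[165:215:5,254])
m=(im<140).astype(np.uint8);m[:165]=0;m[214:]=0;m[:,:217]=0;m[:,293:]=0
ct=max(cv2.findContours(m,0,cv2.CHAIN_APPROX_NONE)[0],key=len)[:,0]
ct=ct[(ct[:,1]<210)&(ct[:,0]>218)&(ct[:,0]<291)]
P=np.array([ray('wrist',u,v,.066,o)[:2] for u,v in ct])
for r in(0,1):
  f=least_squares(lambda p:np.hypot(*(P-p[:2]).T)-(p[2] if r else .0275),[.587,-.104,.0275],loss='soft_l1',f_scale=.0005);print(f.x,np.abs(f.fun).max(),len(P))
R=Ro.from_rotvec(o['tool_rot']).as_matrix();off=R@[0,.0008,0]
go(*(np.r_[f.x[:2],.05]-np.r_[off[:2],0]))
E
```

```text
[199 195 177  97  99  96  94  97  97  97  98  95  96 207 201] [198 202  98  98  98  96  97  96  92  96]
[ 0.586266   -0.10460088  0.0275    ] 0.0017807428697974997 98
[ 0.58518557 -0.10353468  0.02623676] 0.0006639375610479371 98
yaw 45.3 tilt [ 0. -0. -1.] shift mm [-2.4  0.6 48.9] per row [-2.41  0.6  48.93]
```

```bash
python3 -m creep '[[[-0.0022,0.002,0.02,0],[0,0,0.02,0],[0,0,0.015,0],[0,0,0.005,0],[0,0,0,0]]]';python3 -m creep '[[[0,0,0.004,0],[0,0,0.002,0],[0,0,0,0]]]'
python3 - <<'E'
from h import *
for i in range(3): o=env.get_obs();print(o['tool_pos'],o['ft_force']);vision.read_camera('side')
o,im,d=shot('wrist','w7.png')
go(.5855,-.1035,.0292)
E
```

```text
time_s: 10.62
tool_pos: [0.5859, -0.1044, 0.0387]
tool_rot: [-2.9, -1.208, 0.0]
ft_force: [0.2, -0.1, -0.9]
grip_width: 0.0409
time_s: 11.0
tool_pos: [0.5858, -0.1045, 0.0329]
tool_rot: [2.9, 1.207, 0.0]
ft_force: [0.3, 0.2, -1.2]
grip_width: 0.041
[ 0.58582074 -0.10452527  0.03285854] [ 0.32987021  0.17448228 -1.16579524]
[ 0.58589223 -0.1045474   0.03294796] [-0.15358082 -0.01773989 -1.12123895]
[ 0.58593567 -0.10455243  0.03295425] [-0.34001063  0.04318913 -1.25779719]
yaw 45.2 tilt [ 0. -0. -1.] shift mm [ 0.5 -1.   3.7] per row [ 0.46 -1.02  3.73]
```

View pics/w7.png

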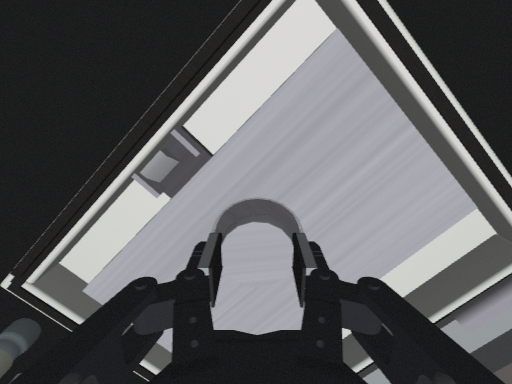

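```bash
python3 - <<'E'
from h import *
o=env.get_obs();R=Ro.from_rotvec(o['tool_rot']).as_matrix()
for u,v,z in((260,199,.066),(258,222,.0777)): print((R.T@(ray('wrist',u,v,z,o)-o['tool_pos'])).round(4))
E
python3 -m creep '[[[0.0005,-0.001,0.0015,0],[0,0,0.001,0],[0,0,0,0]]]';python3 -m creep '[[[0,0,0.001,0],[0,0,0,0]]]'
```

```text
[ 0.002  -0.0286 -0.0331]
[ 0.0009 -0.0196 -0.0448]
time_s: 11.58
tool_pos: [0.5854, -0.1034, 0.0301]
tool_rot: [-2.9, -1.207, 0.0]
ft_force: [-0.4, 0.7, 0.4]
grip_width: 0.0407
time_s: 11.82
tool_pos: [0.5854, -0.1035, 0.0292]
tool_rot: [-2.9, -1.207, 0.0]
ft_force: [-0.7, 0.6, -0.4]
grip_width: 0.0412
```

```bash
python3 -m creep '[[[0.0005,-0.0015,0,0],[0,0,0.0007,0],[0,0,0,0],[0,0,0,0]]]';python3 -m creep '[[[0,0,0.0008,0],[0,0,0,0],[0,0,0,0]]]'
```

```text
time_s: 12.32
tool_pos: [0.5848, -0.1021, 0.0286]
tool_rot: [2.9, 1.207, 0.0]
ft_force: [-0.0, -0.1, 0.0]
grip_width: 0.0412
time_s: 12.7
tool_pos: [0.5849, -0.1021, 0.0282]
tool_rot: [2.9, 1.207, 0.0]
ft_force: [-0.6, -0.5, 4.3]
grip_width: 0.0407
```

```bash
python3 -m creep '[[[0,0,0,0],[0,0,0,0],[0,0,0,0]]]' 0.3; python3 -m creep '[[[0,0,-0.01,0],[0,0,-0.02,0],[0,0,-0.05,0],[0,0,-0.05,0],[0,0,0,0]]]'
python3 - <<'E'
from h import *
o,im,d=shot('wrist','w8.png');W=cloud('wrist',o,d);print(o['tool_pos'],o['grip_width'],o['ft_force'])
for r in vision.spot_in('wrist','sample_center')[:3]:
    b=r['bbox'];u,v=(b[0]+b[2])/2,(b[1]+b[3])/2;print(r,ray('wrist',u,v,.074,o).round(4),W[int(v),int(u)].round(4))
    P=W[int(v)-8:int(v)+9,int(u)-8:int(u)+9].reshape(-1,3);print(np.polyfit(P[:,0],P[:,2],1),np.polyfit(P[:,1],P[:,2],1))
E
```

```text
time_s: 13.08
tool_pos: [0.5847, -0.102, 0.0275]
tool_rot: [-2.9, -1.207, 0.0]
ft_force: [-0.4, 0.1, -0.1]
grip_width: 0.0595
time_s: 13.7
tool_pos: [0.5882, -0.1032, 0.1631]
tool_rot: [2.893, 1.205, 0.013]
ft_force: [0.9, -0.3, -0.4]
grip_width: 0.0602
[ 0.58824008 -0.10322969  0.16312662] 0.06020308051699976 [ 0.86461215 -0.25013485 -0.36941194]
{'bbox': [234.3, 157.3, 277.2, 201.4], 'p': 0.8} [ 0.5853 -0.1011  0.074 ] [ 0.5847 -0.1016  0.073 ]
[0.00714835 0.06890543] [0.01474753 0.07458392]
```

View pics/w8.png

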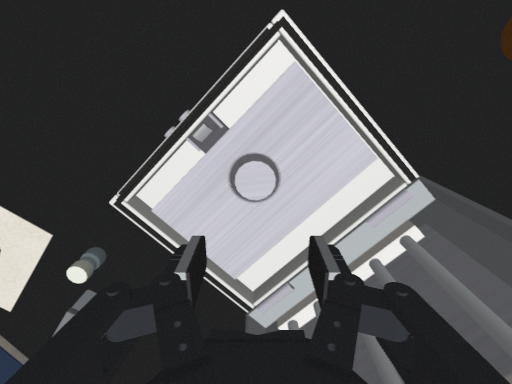

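The sample at (256,180) lies flat in the recess, seen as a dark ring around (254,178). Its top is 73–74 mm high and it is about 2–3 mm off centre. Next the handle: rise, turn to yaw 0, open.

```bash
python3 -m creep '[[[0,0,-0.05,9],[0,0,-0.05,9],[0,0,-0.05,9],[0,0,-0.05,9],[0,0,-0.04,9]]]' 0; python3 -m creep '[[[0,0,0,0],[0,0,0,0],[0,0,0,0]]]'
python3 - <<'E'
from h import *
o=env.get_obs();print(o['q'].round(2)); go(.732,-.104,.37,5)
o,im,d=shot('wrist');W=cloud('wrist',o,d)
s=(W[...,2]>.325)&(W[...,2]<.37)&(W[...,0]>.68)&(W[...,0]<.8)&(abs(W[...,1]+.104)<.05)
p=W[s];print(len(p),np.median(p,0) if len(p) else'',np.percentile(p[:,2],95) if len(p) else '')
print(vision.spot_in('wrist','handle')[:2])
E
```

```text
time_s: 14.42
tool_pos: [0.5843, -0.1019, 0.3979]
tool_rot: [-3.141, 0.003, 0.003]
ft_force: [1.1, 0.1, -0.3]
grip_width: 0.0852
time_s: 14.8
tool_pos: [0.5837, -0.1017, 0.3951]
tool_rot: [-3.14, -0.006, 0.008]
ft_force: [-1.1, 0.2, -1.1]
grip_width: 0.0851
[-0.36  0.33  1.21  0.    1.61 -0.36]
yaw 0.2 tilt [-0.005  0.002 -1.   ] shift mm [148.4   2.9  24.3] per row [29.68  0.58  4.86]
1579 [ 0.73069677 -0.09921529  0.34284856] 0.3445735297993918
[{'bbox': [313.3, 55.8, 446.5, 270.2], 'p': 0.87}]
```

```bash
python3 -m creep '[[[0.03,0.001,0,0],[0.03,0.001,0,0],[0.03,0,0,0],[0.03,0,0,0],[0.028,0,0,0]]]'; python3 -m creep '[[[0,0,0.025,0],[0,0,0.025,0],[0,0,0.01,0],[0,0,0,0],[0,0,0,0]]]'
python3 - <<'E'
from h import *
o,im,d=shot('wrist','w9.png');W=cloud('wrist',o,d);print(o['q'].round(2),o['tool_pos'])
R=Ro.from_rotvec(o['tool_rot']).as_matrix();T=(W-o['tool_pos'])@R
s=(W[...,2]>.325)&(W[...,2]<.36)&(W[...,0]>.68)&(W[...,0]<.8)&(abs(W[...,1]+.104)<.05)
p=W[s];print(len(p),np.median(p,0),p.min(0),p.max(0))
s=(abs(T[...,1])<.013)&(abs(abs(T[...,0])-.0425)<.006)&(W[...,2]>.345)
print('tip',np.percentile(T[...,2][s],[95,99,99.8]))
go(.7315,-.104,.289)
E
```

```text
time_s: 15.52
tool_pos: [0.7335, -0.1035, 0.3964]
tool_rot: [-3.141, -0.006, 0.003]
ft_force: [1.2, 0.2, -0.5]
grip_width: 0.0853
time_s: 16.15
tool_pos: [0.7333, -0.1037, 0.3391]
tool_rot: [3.141, 0.006, 0.003]
ft_force: [-0.3, -0.6, 0.2]
grip_width: 0.0856
[-0.29  0.6   0.9  -0.    1.64 -0.29] [ 0.73332365 -0.10371387  0.33913965]
2105 [ 0.73386408 -0.0979081   0.34301586] [ 0.7279721  -0.15397808  0.33734312] [ 0.74003931 -0.05401227  0.3466441 ]
tip [-0.05523392 -0.05101234 -0.04946691]
yaw 0.2 tilt [ 0.003 -0.001 -1.   ] shift mm [-2.   0.2 50.4] per row [-1.99  0.23 50.39]
```

View pics/w9.png

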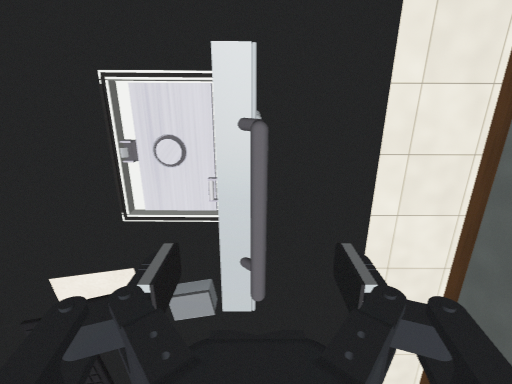

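The bar runs vertically in the picture at column 259 (rows 122–298), midway between the fingers at (165,280) and (350,280), with the sample in its recess at (169,151). Descending and gripping.

```bash
python3 -m creep '[[[0,0,0.02,0],[0,0,0.02,0],[0,0,0.011,0],[0,0,0,0]]]'; python3 -m creep '[[[0,0,0,0],[0,0,0,0],[0,0,0,0],[0,0,0,0],[0,0,0,0]]]' 1;python3 -m creep '[[[0,0,0,0],[0,0,0,0]]]'
python3 - <<'E'
from h import *
o,im,d=shot('wrist','w10.png');W=cloud('wrist',o,d);print(o)
R=Ro.from_rotvec(o['tool_rot']).as_matrix();T=(W-o['tool_pos'])@R
s=(abs(W[...,1]+.104)<.06)&(abs(W[...,1]+.104)>.02)&(abs(T[...,0])<.02)&(T[...,2]>-.075)&(T[...,2]<-.03)
p=T[s];print(len(p),np.median(p,0),p.min(0),p.max(0))
E
```

```text
time_s: 16.7
tool_pos: [0.7326, -0.1035, 0.2865]
tool_rot: [-3.141, -0.006, 0.001]
ft_force: [0.1, -0.5, 0.3]
grip_width: 0.0854
time_s: 17.32
tool_pos: [0.7334, -0.1035, 0.2874]
tool_rot: [3.141, 0.005, 0.003]
ft_force: [0.5, -0.2, 1.0]
grip_width: 0.0099
time_s: 17.58
tool_pos: [0.7334, -0.1036, 0.2874]
tool_rot: [3.141, 0.005, 0.003]
ft_force: [1.6, -0.1, 2.0]
grip_width: 0.0097
{'time_s': 17.575, 'q': array([-2.90857899e-01,  6.26579448e-01,  9.83845212e-01,  2.85743199e-04,
        1.52934852e+00, -2.94367159e-01]), 'joint_velocities': array([ 0.0002778 ,  0.00139834, -0.00055172, -0.00027174,  0.00010371,
       -0.00103745]), 'joint_torque': array([ -0.26020071, -50.79665422, -20.06331682,  -0.21549061,
         0.48261177,  -0.08860986]), 'tool_pos': array([ 0.7333716 , -0.1035668 ,  0.28737412]), 'tool_rot': array([3.14133508e+00, 5.49369795e-03, 2.86567725e-03]), 'ft_force': array([ 1.63410681, -0.12477461,  2.04253964]), 'moment': array([ 0.05552314, -0.26491016, -0.09101915]), 'grip_width': 0.009680518455698164}
2592 [-9.09075491e-05 -3.25627690e-02 -5.58779046e-02] [-0.00655316 -0.05954502 -0.05838308] [ 0.00596486  0.04940684 -0.04988264]
```

```bash
python3 - <<'E'
import numpy as np
xh,zh,r=.7018,.086,.255
f=np.r_[np.arctan2(.2535,-.0315),np.arange(1.62,.13,-.06)]
x=xh-r*np.cos(f);z=zh+r*np.sin(f)
for i in range(1,len(f)): print(f"{f[i]-.126:.3f} x{x[i]:.4f} tcpz{z[i]-.0524:.4f}  [{(x[i]-x[i-1]):.4f},0,{-(z[i]-z[i-1]):.4f},0]")
E
```

```text
1.494 x0.7143 tcpz0.2883  [-0.0189,0,-0.0016,0]
1.434 x0.6990 tcpz0.2886  [-0.0153,0,-0.0003,0]
1.374 x0.6838 tcpz0.2880  [-0.0153,0,0.0006,0]
1.314 x0.6685 tcpz0.2864  [-0.0152,0,0.0015,0]
1.254 x0.6534 tcpz0.2840  [-0.0151,0,0.0024,0]
1.194 x0.6385 tcpz0.2806  [-0.0149,0,0.0034,0]
1.134 x0.6238 tcpz0.2764  [-0.0147,0,0.0042,0]
1.074 x0.6094 tcpz0.2713  [-0.0144,0,0.0051,0]
1.014 x0.5953 tcpz0.2653  [-0.0141,0,0.0060,0]
0.954 x0.5816 tcpz0.2585  [-0.0137,0,0.0068,0]
0.894 x0.5683 tcpz0.2509  [-0.0133,0,0.0076,0]
0.834 x0.5556 tcpz0.2425  [-0.0128,0,0.0084,0]
0.774 x0.5433 tcpz0.2333  [-0.0123,0,0.0091,0]
0.714 x0.5316 tcpz0.2235  [-0.0117,0,0.0099,0]
0.654 x0.5205 tcpz0.2129  [-0.0111,0,0.0105,0]
0.594 x0.5101 tcpz0.2017  [-0.0104,0,0.0112,0]
0.534 x0.5004 tcpz0.1899  [-0.0097,0,0.0118,0]
0.474 x0.4913 tcpz0.1776  [-0.0090,0,0.0124,0]
0.414 x0.4831 tcpz0.1647  [-0.0083,0,0.0129,0]
0.354 x0.4756 tcpz0.1514  [-0.0075,0,0.0134,0]
0.294 x0.4690 tcpz0.1376  [-0.0067,0,0.0138,0]
0.234 x0.4631 tcpz0.1234  [-0.0058,0,0.0141,0]
0.174 x0.4582 tcpz0.1090  [-0.0050,0,0.0145,0]
0.114 x0.4541 tcpz0.0942  [-0.0041,0,0.0147,0]
0.054 x0.4509 tcpz0.0793  [-0.0032,0,0.0150,0]
```

```bash
python3 -m creep '[[[-0.0095,0,-0.0008,0],[-0.0094,0,-0.0008,0],[-0.0153,0,-0.0003,0]]]';python3 -m creep '[[[-0.0153,0,0.0006,0],[-0.0152,0,0.0015,0],[0,0,0,0]]]'
```

```text
time_s: 18.0
tool_pos: [0.6994, -0.1034, 0.2898]
tool_rot: [3.141, 0.006, 0.007]
ft_force: [3.8, 0.7, 3.1]
grip_width: 0.0097
time_s: 18.38
tool_pos: [0.6654, -0.1033, 0.2881]
tool_rot: [-3.141, -0.005, 0.004]
ft_force: [-2.5, 0.8, 8.0]
grip_width: 0.0099
```

```bash
python3 -m creep '[[[-0.0151,0,0.0014,0],[-0.0149,0,0.0031,0],[-0.0147,0,0.0042,0],[0,0,0,0]]]';python3 -m creep '[[[-0.0144,0,0.0051,0],[-0.0141,0,0.006,0],[-0.0137,0,0.0068,0],[0,0,0,0]]]'
```

```text
time_s: 18.88
tool_pos: [0.6196, -0.1031, 0.2782]
tool_rot: [-3.14, -0.005, 0.01]
ft_force: [-4.8, 1.5, 5.1]
grip_width: 0.0097
time_s: 19.38
tool_pos: [0.5775, -0.103, 0.2586]
tool_rot: [-3.139, -0.005, 0.013]
ft_force: [-5.0, 1.5, 0.8]
grip_width: 0.0098
```

```bash
python3 -m creep '[[[-0.0133,0,0.0076,0],[-0.0128,0,0.0084,0],[-0.0123,0,0.0091,0],[0,0,0,0]]]';python3 -m creep '[[[-0.0117,0,0.0099,0],[-0.0111,0,0.0105,0],[0,0,0,0],[0,0,0,0]]]'
python3 - <<'E'
from h import *
o,im,d=shot('wrist');W=cloud('wrist',o,d);print(o['tool_pos'],o['ft_force'],o['moment'])
R=Ro.from_rotvec(o['tool_rot']).as_matrix();T=(W-o['tool_pos'])@R
s=(abs(T[...,1])<.06)&(abs(T[...,1])>.02)&(abs(T[...,0])<.012)&(T[...,2]>-.08)&(T[...,2]<-.03)
p=T[s];print(len(p),np.median(p,0),p.min(0),p.max(0))
E
```

```text
time_s: 19.88
tool_pos: [0.5401, -0.103, 0.2333]
tool_rot: [-3.139, -0.006, 0.011]
ft_force: [-2.9, 2.9, -2.9]
grip_width: 0.0093
time_s: 20.38
tool_pos: [0.5191, -0.1031, 0.2135]
tool_rot: [-3.139, -0.005, 0.006]
ft_force: [-0.7, 5.6, -5.1]
grip_width: 0.0103
[ 0.51912373 -0.1031323   0.21354529] [-0.7093316   5.59745197 -5.05407291] [ 0.78161188 -0.09138645 -0.14573442]
2620 [-0.00055394 -0.03292824 -0.05515088] [-0.00680099 -0.05995716 -0.05758369] [ 0.00833802  0.05197719 -0.0458676 ]
```

Bar still centred in the grip, and the lid's weight is carried (about −5 N).

```bash
python3 -m creep '[[[-0.0104,0,0.0112,0],[-0.0097,0,0.0118,0],[-0.009,0,0.0124,0],[0,0,0,0]]]';python3 -m creep '[[[-0.0083,0,0.0129,0],[-0.0075,0,0.0134,0],[0,0,0,0]]]'; python3 -m creep '[[[-0.0067,0,0.0138,0],[-0.0058,0,0.0141,0],[0,0,0,0]]]'
```

```text
time_s: 20.92
tool_pos: [0.4909, -0.103, 0.1781]
tool_rot: [-3.138, -0.004, 0.002]
ft_force: [1.9, 6.8, -8.4]
grip_width: 0.0098
time_s: 21.3
tool_pos: [0.4743, -0.103, 0.1516]
tool_rot: [-3.138, -0.005, 0.005]
ft_force: [0.7, 7.2, -8.7]
grip_width: 0.0092
time_s: 21.68
tool_pos: [0.4619, -0.1032, 0.1237]
tool_rot: [-3.138, -0.006, 0.005]
ft_force: [0.8, 7.1, -7.6]
grip_width: 0.0097
```

```bash
python3 -m creep '[[[-0.005,0,0.0145,0],[-0.0041,0,0.0147,0],[0,0,0,0]]]';python3 -m creep '[[[-0.0018,0,0.0075,0],[-0.0014,0,0.0075,0],[0,0,0,0],[0,0,0,0]]]'
python3 - <<'E'
from h import *
o,im,d=shot('wrist','w11.png');W=cloud('wrist',o,d);print(o['tool_pos'],o['ft_force'],o['moment'])
R=Ro.from_rotvec(o['tool_rot']).as_matrix();T=(W-o['tool_pos'])@R
s=(abs(T[...,1])<.06)&(abs(T[...,1])>.02)&(abs(T[...,0])<.012)&(T[...,2]>-.08)&(T[...,2]<-.03)
p=T[s];print(len(p),np.median(p,0),p.min(0),p.max(0))
s=(abs(W[...,1]+.104)<.1)&(W[...,0]>.5)&(W[...,0]<.52)&(W[...,2]>.08);print('lid front z',np.median(W[s],0),s.sum())
E
```

```text
time_s: 22.05
tool_pos: [0.4533, -0.1034, 0.0945]
tool_rot: [-3.139, -0.004, 0.004]
ft_force: [0.5, 7.4, -6.8]
grip_width: 0.0097
time_s: 22.55
tool_pos: [0.4501, -0.1038, 0.08]
tool_rot: [-3.14, -0.007, 0.004]
ft_force: [1.1, 6.0, -6.4]
grip_width: 0.0096
[ 0.45009794 -0.10381391  0.07997073] [ 1.14285601  6.00532579 -6.41543825] [ 0.91321852 -0.16936988 -0.00453988]
2594 [-8.86735877e-05 -3.24223737e-02 -5.46497998e-02] [-0.00676556 -0.05992873 -0.05697035] [ 0.00590083  0.05075373 -0.04832675]
lid front z [ 0.50861426 -0.06772833  0.12476138] 10649
```

```bash
python3 -m creep '[[[-0.0006,0,0.004,0],[-0.0004,0,0.003,0],[0,0,0,0],[0,0,0,0]]]';python3 -m creep '[[[-0.0001,0,0.001,0],[-0.0001,0,0.001,0],[0,0,0,0],[0,0,0,0]]]';python3 -m creep '[[[0,0,0.001,0],[0,0,0,0],[0,0,0,0]]]'
```

```text
time_s: 23.1
tool_pos: [0.4491, -0.1038, 0.0734]
tool_rot: [-3.14, -0.007, 0.004]
ft_force: [-1.0, 6.2, -2.7]
grip_width: 0.0096
time_s: 23.6
tool_pos: [0.4488, -0.1038, 0.0715]
tool_rot: [-3.14, -0.007, 0.004]
ft_force: [-1.2, 7.4, -2.4]
grip_width: 0.0097
time_s: 23.98
tool_pos: [0.4487, -0.1038, 0.0706]
tool_rot: [-3.14, -0.008, 0.004]
ft_force: [-0.9, 5.5, -0.5]
grip_width: 0.0095
```

```bash
python3 -m creep '[[[0,0,0.0006,0],[0,0,0,0],[0,0,0,0]]]';python3 -m creep '[[[0,0,0.0006,0],[0,0,0,0],[0,0,0,0]]]'; python3 -m creep '[[[0,0,0.0005,0],[0,0,0,0],[0,0,0,0]]]'
```

```text
time_s: 24.35
tool_pos: [0.4487, -0.1038, 0.0703]
tool_rot: [-3.14, -0.008, 0.004]
ft_force: [-2.1, 6.2, 2.7]
grip_width: 0.0098
time_s: 24.72
tool_pos: [0.4486, -0.1038, 0.0699]
tool_rot: [-3.14, -0.008, 0.004]
ft_force: [-2.5, 6.3, 4.4]
grip_width: 0.0098
time_s: 25.1
tool_pos: [0.4486, -0.1039, 0.0696]
tool_rot: [-3.14, -0.008, 0.004]
ft_force: [-3.2, 7.5, 6.3]
grip_width: 0.0097
```

```bash
python3 -m creep '[[[0,0,0.0006,0],[0,0,0,0],[0,0,0,0]]]';python3 -m creep '[[[0,0,0.0006,0],[0,0,0,0],[0,0,0,0]]]'; python3 -m creep '[[[0,0,0.0004,0],[0,0,0,0],[0,0,0,0]]]'
```

```text
time_s: 25.48
tool_pos: [0.4485, -0.1039, 0.0692]
tool_rot: [-3.14, -0.008, 0.004]
ft_force: [-3.0, 7.1, 7.7]
grip_width: 0.0094
time_s: 25.85
tool_pos: [0.4485, -0.1039, 0.0688]
tool_rot: [-3.141, -0.008, 0.004]
ft_force: [-4.0, 6.0, 10.4]
grip_width: 0.0095
time_s: 26.22
tool_pos: [0.4485, -0.1039, 0.0686]
tool_rot: [-3.141, -0.008, 0.004]
ft_force: [-5.2, 6.9, 11.9]
grip_width: 0.0097
```

```bash
python3 -m creep '[[[0,0,0.0004,0],[0,0,0,0],[0,0,0,0]]]';python3 -m creep '[[[0,0,0.0004,0],[0,0,0,0],[0,0,0,0]]]'; python3 -m creep '[[[0,0,0.0003,0],[0,0,0,0],[0,0,0,0]]]'
```

```text
time_s: 26.6
tool_pos: [0.4485, -0.1039, 0.0684]
tool_rot: [-3.141, -0.008, 0.004]
ft_force: [-5.7, 7.0, 13.7]
grip_width: 0.0096
time_s: 26.98
tool_pos: [0.4485, -0.1039, 0.0681]
tool_rot: [-3.141, -0.008, 0.004]
ft_force: [-4.7, 7.4, 15.6]
grip_width: 0.0097
time_s: 27.35
tool_pos: [0.4484, -0.1039, 0.0679]
tool_rot: [-3.141, -0.008, 0.004]
ft_force: [-4.6, 7.0, 16.9]
grip_width: 0.0098
```

```bash
python3 -m creep '[[[0,0,0.0004,0],[0,0,0,0],[0,0,0,0],[0,0,0,0]]]';python3 -m creep '[[[0,0,-0.0015,0],[0,0,0,0],[0,0,0,0],[0,0,0,0]]]';python3 -m creep '[[[0,0,-0.0015,0],[0,0,0,0],[0,0,0,0],[0,0,0,0]]]'
```

```text
time_s: 27.85
tool_pos: [0.4484, -0.1039, 0.0676]
tool_rot: [-3.141, -0.008, 0.004]
ft_force: [-6.1, 7.3, 17.5]
grip_width: 0.0097
time_s: 28.35
tool_pos: [0.4484, -0.1038, 0.0682]
tool_rot: [-3.14, -0.008, 0.004]
ft_force: [-3.2, 6.9, 9.0]
grip_width: 0.0099
time_s: 28.85
tool_pos: [0.4485, -0.1038, 0.0688]
tool_rot: [-3.14, -0.008, 0.005]
ft_force: [-2.1, 6.0, 0.2]
grip_width: 0.0096
```

On the way back the force vanishes at z 0.0688 instead of 0.0705, and stiffly, so it looks caught. A small pull will test it.

```bash
python3 -m creep '[[[0,0,-0.001,0],[0,0,0,0],[0,0,0,0],[0,0,0,0]]]'; python3 -m creep '[[[0,0,0.001,0],[0,0,0,0],[0,0,0,0],[0,0,0,0]]]'
```

```text
time_s: 29.35
tool_pos: [0.4485, -0.1038, 0.0691]
tool_rot: [-3.14, -0.008, 0.005]
ft_force: [-1.7, 6.2, -7.0]
grip_width: 0.0096
time_s: 29.85
tool_pos: [0.4484, -0.1038, 0.0687]
tool_rot: [-3.14, -0.008, 0.005]
ft_force: [-1.9, 6.2, -1.9]
grip_width: 0.0098
```

The caught lid holds a 7 N pull. I'll open only to about 35 mm, because fully open the rear finger would reach the lid face, and then rise.

```bash
python3 -m creep '[[[0,0,0,0],[0,0,0,0],[0,0,0,0],[0,0,0,0]]]' 0.6; python3 -m creep '[[[0,0,-0.01,0],[0,0,-0.02,0],[0,0,-0.04,0],[0,0,-0.05,0],[0,0,-0.05,0]]]';python3 -m creep '[[[-0.02,0,-0.03,0],[0,0,0,0],[0,0,0,0]]]'
python3 - <<'E'
from h import *
from scipy.linalg import lstsq
o,im,d=shot('wrist','w12.png');W=cloud('wrist',o,d);print(o['tool_pos'],o['ft_force'])
def rep(W,l):
    s=(abs(W[...,1]+.104)<.11)&(W[...,2]>.09)&(W[...,2]<.14)
    a=s&(W[...,0]>.5)&(W[...,0]<.525);p=W[a];print(l,'lid x.5-.525 z',np.median(p[:,2]) if a.any() else None,a.sum())
    a=s&(W[...,0]>.50)&(W[...,0]<.68);p=W[a]
    if len(p)>50: print(' slope',np.polyfit(p[:,0],p[:,2],1))
    a=s&(W[...,0]>.435)&(W[...,0]<.462)&(abs(W[...,1]+.104)<.05);p=W[a];
    if len(p): print(' bar top z',np.percentile(p[:,2],90),len(p))
rep(W,'wrist')
for c in('top','side'):
    o,im,d=shot(c,'f_'+c+'.png');W=cloud(c,o,d);rep(W,c)
    for n in['coupon','spacer','solvent','cup','vial','mouse','tipbox']:
        r=vision.spot_in(c,n)[:1]; print(n,[(round(q['p'],2),np.round(q['bbox'])) for q in r])
E
```

```text
time_s: 30.35
tool_pos: [0.4495, -0.105, 0.069]
tool_rot: [3.141, 0.006, 0.001]
ft_force: [-0.3, 0.7, -0.4]
grip_width: 0.0343
time_s: 30.98
tool_pos: [0.4486, -0.1044, 0.241]
tool_rot: [3.141, 0.006, 0.0]
ft_force: [-0.1, -0.2, -0.0]
grip_width: 0.0339
time_s: 31.35
tool_pos: [0.4287, -0.1044, 0.2686]
tool_rot: [-3.141, -0.005, 0.0]
ft_force: [0.5, 0.9, -0.3]
grip_width: 0.0342
[ 0.42872703 -0.10438002  0.2685828 ] [ 0.53356722  0.94654249 -0.29170093]
wrist lid x.5-.525 z 0.11600957708880907 3373
 slope [-0.00306678  0.11821023]
 bar top z 0.12466455121203074 751
top lid x.5-.525 z 0.11560106337985614 33
 slope [-0.0007134   0.11691391]
 bar top z 0.12614262047803979 18
coupon [(0.55, array([134., 213., 146., 230.]))]
spacer [(0.2, array([351., 162., 374., 191.]))]
solvent [(0.56, array([169., 138., 192., 162.]))]
cup [(0.72, array([137., 137., 153., 157.]))]
vial [(0.63, array([338., 196., 348., 203.]))]
mouse [(0.84, array([368., 227., 390., 253.]))]
tipbox [(0.75, array([350., 162., 375., 190.]))]
side lid x.5-.525 z 0.11628412451939937 560
 slope [-0.00235404  0.11804538]
 bar top z 0.12598971142446133 146
coupon [(0.58, array([164., 330., 184., 345.]))]
spacer [(0.47, array([151., 285., 170., 303.]))]
solvent [(0.93, array([137., 213., 164., 251.]))]
cup [(0.82, array([ 90., 246., 120., 278.]))]
vial [(0.56, array([149., 288., 167., 302.]))]
mouse []
tipbox [(0.28, array([199., 128., 315., 222.]))]
```

View pics/f_side.png

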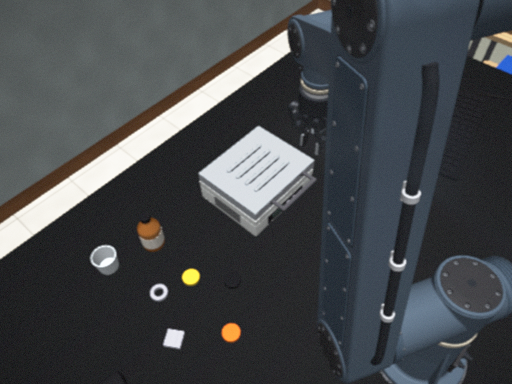

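The lid is fully shut at (258,180), with its top 116 mm high and level, and the arm is clear above it. The other things stand where they were. Handing in.

```bash
python3 -c "
from h import *
print(job.sign_off())"
```

```text
the job is handed in; nothing more can be done
None
```

The sample is in the recess, the lid is shut on its catch, the gripper has let go, and the job is handed in. It took about 32 s of the 67 s; the hand-in gives no verdict, so these are my own checks.

- **Sample:** it lay flat in the recess about 2–3 mm off centre, with its top at 73–74 mm. That check was made before the lid closed, because the shut lid hides it.
- **Lid lowering:** I held the bar all the way down and rested the lid on its seal without a drop.
- **Pressing:** I pressed in steps of 0.6 mm or less up to 17.5 N, just above the catch's 13–17 N and well under the 25 N crush limit. The lid then held a pull of about 7 N. After letting go, all three cameras put the lid's front at about 116 mm and level, as it should be when shut.
- **Other things:** the coupon, solvent and cup were found unmoved in the top and side views, and the spacer in the side view. The vial, mouse and tipbox were found unmoved in the top view only; the arm hid them from the side camera.

**Didn't fit:**
- **First grasp:** it missed, closing above the sample without touching it. The fingertips stand about 40–50 mm behind the stated TCP, not at it. I measured this with the wrist camera and corrected for it.
- **False detections:** the network gave a few wrong hits, such as the spacer at the tipbox and the vial at the spacer. I discarded them after comparing with the pictures.

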